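# Load T-stoppers into the slotted feed track

## Robot

A 7-joint arm with a two-finger parallel gripper is mounted at the origin on the work surface; the furniture and walls round the work are solid. World frame = base frame: x ahead of the robot, y to its left, z up, the work surface at z = 0. Lengths are in m, angles in degrees, forces in N, time in s.
With the tool pointing down it reaches from about 0.425 to 0.875 m from the base axis. Payload 4.7 kg.
Tool frame: the origin (TCP) lies between the finger pads; the fingertips stand env.tip_reach ahead of it and the grasp point (between the pads) lies 2 mm behind it (env.tip_reach is the distance from the TCP to the fingertips, in m); z points along the fingers, y is the line along which they close (so a half turn about z gives the same grasp; the last joint's range is limited). The gripper opens to 87 mm and grips with 3 to 60 N. Pads are 19 mm wide; open, the fingers measure 117 mm over their backs; the gripper's body (75 mm by 190 mm) begins 51 mm behind the grasp point.
Start: joints at [-67.947, 18.392, -4.016, 83.108, 1.295, 78.541, -3.26], TCP at [0.236, 0.606, 0.24] pointing down, gripper open.
Joint ranges: [-163.93, 163.93], [-17.29, 119.83], [-79.2, 71.16], [3.27, 140.29], [-89.18, 269.18], [5.43, 117.66], [-154.24, 154.24]. Speed limits (degrees/s): [147.25, 147.25, 180, 180, 180, 180, 180].

## Interface

Orientations are given as [roll, pitch, yaw] about the fixed x, y, z axes, in that order (R = Rz(yaw) Ry(pitch) Rx(roll)).
In Python, from cell import env gives the robot as it stands.
- The arm moves only by the tool steer_hand, called after "Request:" as name(argument=value, ...) on one line, values as JSON. Schema: {"type":"object","properties":{"deltas":{"type":"object","properties":{"tx":{"type":"array","items":{"type":"number"},"minItems":1,"maxItems":8},"ty":{"type":"array","items":{"type":"number"},"minItems":1,"maxItems":8},"tz":{"type":"array","items":{"type":"number"},"minItems":1,"maxItems":8},"yaw":{"type":"array","items":{"type":"number"},"minItems":1,"maxItems":8},"aperture":{"type":"array","items":{"type":"number"},"minItems":1,"maxItems":8}},"additionalProperties":false,"required":["tx","ty","tz","yaw","aperture"]},"grip_n":{"type":"number"},"only":{"type":"string"},"quiet":{"type":"boolean"},"lines":{"type":"string"}},"required":["deltas"],"additionalProperties":false}. deltas is an object with one list for each field, all of the same length, 1 to 8, a row being the entries at one place: tx, ty, tz (the shift in a scale on which 1.0 is 1 m), yaw (a turn about the tool's z in shares of 60 degrees (1.0 is 60 degrees)), aperture (the finger opening in m); each row is the pose to reach, as a shift and turn from the pose commanded when the call began, along the tool's axes at that moment; what a row does not reach only later rows make up. A row lasts 1/12 s, in which the tool goes at most 0.0417 m and 7.16 degrees, less where a joint would pass 70% of its speed; a pose out of reach is approached as far as the arm can. The fingers move at their own pace and stop on an object; grip_n is the grip in N (left out, the last holds). Time passes only in rows, so rows that do not move let the fingers close. The tool returns the time, the measured TCP pose, the force, the opening and the grip force at its end. only (a regular expression) keeps the lines of the reply that match it, lines (a string "A,B") keeps lines A to B, and quiet returns only ok. A shift or turn number past 1, either way, is cut back to 1. Input that does not fit is refused with a message, and nothing moves.
- env.get_obs(): the state, without advancing time (a new reading comes with each control period).
- env.read_camera(name): name is "scene" or "top" or "wrist"; returns a dict with "color" (420x560x3 uint8, blue, green, red), "fx", "fy", "cx", "cy" (pixels), "dist" ([k1, k2, p1, p2, k3] as OpenCV has them; the pictures are not rectified), "world_from_camera" (4x4, takes a point from camera to world coordinates). Camera axes: x right, y down, z forward; pixel columns grow to the right and rows downward; lengths in m; the calibration is good to about 2 mm. A picture is of the moment at which its call begins. There is no depth.
- env.sign_off(): hands the job in; it is judged then, once.
The state is a dict: "time_s": time; "qpos": joint angles; "joint_velocities": joint speeds; "effort": joint torques, N m; "tool_pos": TCP position; "tool_rot": TCP orientation; "force": force on the tool from outside, world axes, zero at the start; "wrist_torque": the same for the moment, N m; "grip_width": finger opening in m; "grasp_force": force on a finger pad.
Only numpy, scipy, OpenCV 4.12 (cv2) and the standard library are available. Lean on these libraries where they do the work, as an engineer would, in place of code of your own. Each camera call takes 0.05 s, during which the arm holds its last target. There are 200 camera calls.

## Task

Swing the stop gate at the foot of the slotted track shut, then send the two stoppers lying on the loading deck into the track, so that both queue up behind the gate, hanging by their heads with the shanks down through the slot. Leave the glue bottle and the tape roll beyond the feeder where they are.

Things in the scene. Friction and masses are not known exactly. Their poses are not given: they have to be found in the camera images.
- feeder: Fixed stand: level loading deck, and slotted track running down from it; 375 x 150 mm. Origin: on the table under the bend where deck becomes track; x level from deck to track, y left of that, z up. Deck: polished sheet (friction 0.2), top at z = 190 mm, x -225 to 0, y -72 to 72, rims 12 mm high at its sides and rear.
- mouth (a point): Middle of the start of the slot, on the deck top (feeder -55, 0, 190 mm). The slot is 38 mm wide here, 24 mm from x = -15 on, and runs on over the bend at x = 0 into the track. Two guides 6 mm high on the deck funnel towards it, from y = +-60 mm at x = -135 to y = +-19 mm at x = -62.
- track: Two white rails (friction 0.2), fixed, sloping down 26 degrees. Origin: on the rail tops at the bend, mid-slot; x down the slope, y as the feeder's, z square to the rails, up. Slot 24 mm wide, open at the lower end at x = 163. A shank drops through the slot, the head rides on deck and rails; past the bend it slides down by itself. Side skirts 52 mm apart, 6 mm high.
- arch (a point): Middle of the underside of a round-bar arch over the track, at track x = 55 mm, 23 mm above the rails: a stopper hanging by its head passes under, one lying or standing shank-up does not.
- gate (a joint): Stop gate near the track's foot: yellow bent bar on a pivot square to the rails at track x = 140, y = 36 mm. 0 = shut: its arm lies straight across the rails, 8 to 15 mm above them, against its stop. Grows to 1.7 rad as it opens (start 1.35 to 1.65): the arm swings up-slope to lie beside the track, the handle swings down-slope. Stays where left; about 1 N at the knob moves it.
- gate_knob (a point): Top centre of the red knob on the gate's handle: pin 13 mm thick, 24 mm tall, square to the rails, 36 mm from the gate's pivot. At gate angle g it is at track x = 140 + 36 sin(g - 0.7), y = 36 + 36 cos(g - 0.7), z = 37 mm. Pushed up-slope round the pivot it shuts the gate.
- glue: Bystander: white glue bottle with a red tip, 47 mm across, 130 mm tall, standing on the table beyond the feeder. Origin under its middle.
- tape: Bystander: yellow-brown roll of packing tape lying flat on the table beyond the feeder, 92 mm across, 24 mm high. Origin under its middle.
- stopper_a: Pale-headed T-stopper, 22 g: wood disc head 40 mm across, 13 mm thick; cork shank 21 mm across, 23 mm long on its middle. Origin: centre of the head's flat outer face; z runs from there along the shank. Starts lying on the deck, z pointing towards the track (within 30 degrees) and dipping 22 degrees. Rolls easily. Pushed flat on its head face it slides, and the shank drops into the slot.
- stopper_b: Grey-headed T-stopper, 22 g: wood disc head 40 mm across, 13 mm thick; cork shank 21 mm across, 23 mm long on its middle. Origin: centre of the head's flat outer face; z runs from there along the shank. Starts lying on the deck, z pointing towards the track (within 30 degrees) and dipping 22 degrees. Rolls easily. Pushed flat on its head face it slides, and the shank drops into the slot.

How it is judged (in metres and radians):
On the way:
1. the stop gate is swung shut (value of joint gate below 0.15 rad), for 0.2 s.
At the end, for the whole second after the job is handed in: The gate is shut (within 0.15 rad) and both stoppers hang at rest in the track between 30 and 190 mm below the bend: head on both rails (head face 8 to 19 mm above the rail tops), shank down in the slot, square to the rails within 0.25 rad and within 6 mm of the slot's middle (value of joint gate below 0.15 rad and x of stopper_a in the frame of track between 0.03 and 0.135 m and y of stopper_a in the frame of track between -0.006 and 0.006 m and z of stopper_a in the frame of track between 0.008 and 0.019 m and angle between the z axis of each of stopper_a, stopper_b and the z axis of track, either way round below 0.25 rad and angle between each of stopper_a, stopper_b's own z axis and vertical above 2.3 rad and linear speed of each of stopper_a, stopper_b below 0.02 m/s and x of stopper_b in the frame of track between 0.03 and 0.135 m and y of stopper_b in the frame of track between -0.006 and 0.006 m and z of stopper_b in the frame of track between 0.008 and 0.019 m); the robot touches nothing.
It fails at once if the glue bottle is shoved away (more than 30 mm) (distance of glue from where it was at the start of the episode above 0.03 m).
It fails at once if the tape roll is shoved away (more than 30 mm) (distance of tape from where it was at the start of the episode above 0.03 m).
It also fails if it takes over 54 s, if anything falls off the work surface, if the arm or the gripper's body presses on something with over 40 N, if the wrist force passes 120 N, or if a joint passes its speed limit or range.

## Working session

There is one attempt and no reset: what is moved stays moved. The work goes in short steps, Python scripts to look and compute and a tool call to move; the robot and the scene stay as the last step left them, time stands still between calls to the robot, and variables do not carry over. Pictures are saved under pics/ and viewed, at most 10 in all, crops included, and the job is handed in when it is done.

```bash
ls; mkdir -p pics; python3 - <<'E'
from cell import env
import cv2
o=env.get_obs();print(o['time_s'],o['tool_pos'],o['tool_rot'],o['grip_width'],env.tip_reach)
for n in ['scene','top']:
    c=env.read_camera(n);cv2.imwrite(f'pics/{n}0.png',c['color']);print(n,c['fx'],c['cx'],c['cy'],c['dist'],c['world_from_camera'])
E
```

```text
cell.py
pics
0.0 [0.23536374 0.60532811 0.23843844] [-1.79888834e+02  4.82271859e-03  1.58757227e+02] 0.08695040017646849 0.017
scene 444.5281942345646 280.47407118641036 208.53272846813132 [0.00163722 0.         0.         0.         0.        ] [[-9.99934322e-01 -5.14291418e-04  1.14492887e-02  5.56261407e-01]
 [-8.54070938e-03  6.99598086e-01 -7.14485532e-01  3.59833637e-01]
 [-7.64244671e-03 -7.14536391e-01 -6.99556530e-01  7.32197908e-01]
 [ 0.00000000e+00  0.00000000e+00  0.00000000e+00  1.00000000e+00]]
top 432.17559649127196 285.3079974251986 207.09072078377415 [-0.10615563  0.          0.          0.          0.        ] [[-0.02064077 -0.994866    0.09907374  0.50751413]
 [-0.99938231  0.01771179 -0.03035284 -0.2342036 ]
 [ 0.02844224 -0.09963905 -0.99461706  1.0406538 ]
 [ 0.          0.          0.          1.        ]]
```

View pics/scene0.png

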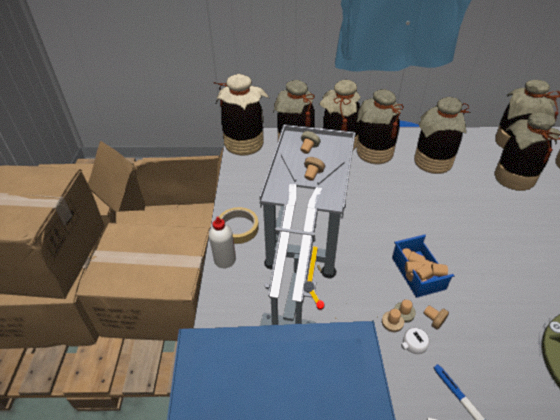

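View pics/top0.png

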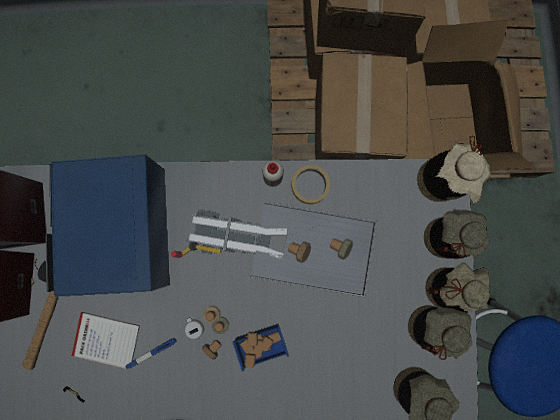

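The scene view shows the feeder with its deck far (270-355, 130-210) and the track running towards the camera. The knob is at (320,305), and the stoppers are at (310,140) and (314,165). The top view shows the deck at (251-375, 205-295), the knob at (177,254), the stoppers at (300,251) and (342,247), and a blue box at left (50-165, 155-295).

```bash
python3 - <<'E'
import cv2,numpy as np
a=cv2.imread('pics/top0.png')[190:310,165:385];cv2.imwrite('pics/topc.png',cv2.resize(cv2.convertScaleAbs(a,alpha=1.5),None,fx=3.6,fy=3.6,interpolation=cv2.INTER_CUBIC))
a=cv2.imread('pics/scene0.png')[120:330,250:370];cv2.imwrite('pics/scenec.png',cv2.resize(cv2.convertScaleAbs(a,alpha=1.3),None,fx=2.8,fy=2.8,interpolation=cv2.INTER_CUBIC))
E
```

```text
(no output)
```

View pics/topc.png

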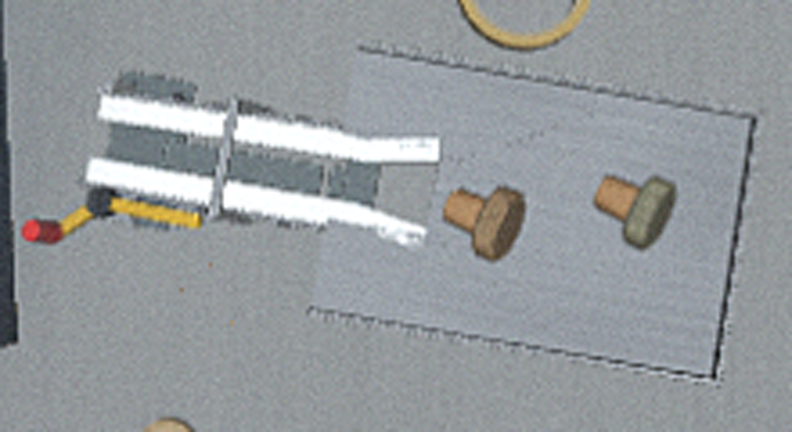

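View pics/scenec.png

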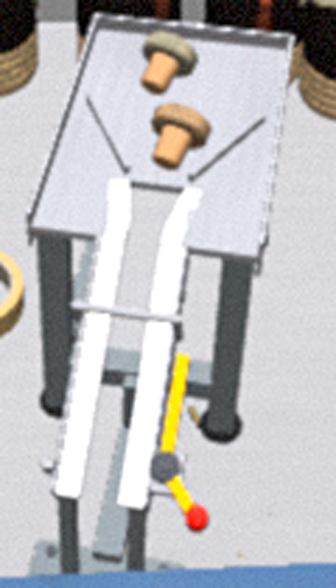

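Both crops are clear. In the top crop the deck corners are (755,118), (715,378), (358,45), (312,312), the foot mid-slot is (95,138) and the knob is (32,230). In the scene crop the rear corners are (95,15) and (293,37), the foot is (99,500) and the knob is (197,517).

```bash
cat > h.py <<'E'
from cell import env
import cv2,numpy as np
from scipy.optimize import least_squares
from scipy.spatial.transform import Rotation as R
def ray(c,p):
    K=np.array([[c['fx'],0,c['cx']],[0,c['fy'],c['cy']],[0,0,1]])
    u=cv2.undistortPoints(np.array([[p]],float),K,np.array(c['dist'],float))[0,0]
    T=np.array(c['world_from_camera']);return T[:3,3],T[:3,:3]@[u[0],u[1],1]
def onz(c,p,z):
    o,d=ray(c,p);return o+d*(z-o[2])/d[2]
def tri(c1,p1,c2,p2):
    o1,d1=ray(c1,p1);o2,d2=ray(c2,p2)
    s=np.linalg.lstsq(np.c_[d1,-d2],o2-o1,rcond=None)[0]
    a,b=o1+d1*s[0],o2+d2*s[1];return (a+b)/2,np.linalg.norm(a-b)
def T2(p): return np.array([165,190])+np.array(p)/3.6
def S2(p): return np.array([250,120])+np.array(p)/2.8
def fw(P,q):  # feeder->world (mm->m)
    x,y,t=P;c,s=np.cos(t),np.sin(t);q=np.array(q,float)/1000
    return np.array([x+c*q[0]-s*q[1],y+s*q[0]+c*q[1],q[2]])
A=np.radians(26)
def tf(q): x,y,z=q;return [x*np.cos(A)+z*np.sin(A),y,190-x*np.sin(A)+z*np.cos(A)]
E
python3 - <<'E'
from h import *
t=env.read_camera('top');s=env.read_camera('scene')
ob=[(t,T2((755,118)),(-225,-72,202)),(t,T2((715,378)),(-225,72,202)),(t,T2((358,45)),(0,-72,202)),(t,T2((312,312)),(0,72,202)),(t,T2((95,138)),tf((163,0,0))),(t,T2((432,190)),(-55,0,190)),
(s,S2((95,15)),(-225,-72,202)),(s,S2((293,37)),(-225,72,202)),(s,S2((99,500)),tf((163,0,0))),(s,S2((160,185)),(-55,0,190))]
def f(P):
    return np.concatenate([(fw(P,q)-onz(c,p,q[2]/1000))[:2] for c,p,q in ob])
r=least_squares(f,[.5,-.2,1.5],loss='soft_l1',f_scale=.003);P=r.x
print('P',P,np.degrees(P[2]));print(np.round(f(P)*1000,1).reshape(-1,2))
np.save('P.npy',P)
def inv(w): 
    w=np.array(w);d=w[:2]-P[:2];c,s_=np.cos(P[2]),np.sin(P[2]);return np.round([1000*(c*d[0]+s_*d[1]),1000*(-s_*d[0]+c*d[1]),1000*w[2]],1)
for n,a,b in [('knob',(32,230),(197,517)),('gatearmtip',(198,220),(182,358)),('bluepost',(98,200),(165,467))]:
    w,e=tri(t,T2(a),s,S2(b));print(n,w,e,inv(w),'track',)
    q=inv(w)-[0,0,190];print(q[0]*np.cos(A)-q[2]*np.sin(A),q[1],q[0]*np.sin(A)+q[2]*np.cos(A))
# stoppers
for n,hp,sp,hs,ss in [('a',(498,223),(450,207),(180,128),(172,162)),('b',(650,213),(606,193),(169,57),(156,84))]:
    w,e=tri(t,T2(hp),s,S2(hs));v,e2=tri(t,T2(sp),s,S2(ss));print(n,'head',inv(w),e,'shank',inv(v),e2,w)
for n,a,b in [('boxcorner',(150,156),(180,330)),('box2',(150,292),(375,322))]:
    w,e=tri(t,a,s,b);print(n,w,e)
for p in [(273,173),(311,184)]: print(onz(t,p,.03))
o=env.get_obs();print(o['qpos'],o['tool_rot'])
E
```

```text
P [ 0.52948221 -0.20133655  1.3799875 ] 79.06745971705288
[[ 0.5 -1. ]
 [-1.1 -0.6]
 [-0.6  4.3]
 [ 1.   4.7]
 [-0.1  3.6]
 [-2.8  2.8]
 [-2.3 -3.7]
 [ 1.9 -5.4]
 [ 0.7 -1. ]
 [ 2.4 -2.4]]
knob [ 0.50301351 -0.02902695  0.14299997] 0.0015542601321183696 [164.2  58.7 143. ] track
168.18542630140985 58.7 29.73722212670566
gatearmtip [ 0.50741301 -0.12718218  0.16315397] 0.0010904013191985564 [ 68.6  35.7 163.2] track
73.40561831007014 35.7 5.984580228913021
bluepost [ 0.51941738 -0.06623812  0.1378488 ] 0.002095767170908164 [130.7  35.5 137.8] track
140.35535571369095 35.5 10.378059668515903
a head [-94.7   8.9 205.9] 0.0007694710992666316 shank [-68.3   6.2 197.7] 0.003839942343888123 [ 0.50282362 -0.29259484  0.20586543]
b head [-174.8  -10.5  204.6] 0.00019709938957192616 shank [-150.5  -16.6  197.7] 0.0017505315999357296 [ 0.50660416 -0.37490995  0.20462039]
boxcorner [0.70977171 0.02079022 0.15140667] 0.0015493947770771391
box2 [0.42761667 0.01465933 0.16513874] 0.0010566234142892984
[ 0.68987823 -0.23754818  0.03      ]
[ 0.66207685 -0.32707377  0.03      ]
[-67.94675873  18.42388896  -4.01670595  83.15073842   1.29521321
  78.54204686  -3.25936428] [-1.79928548e+02  4.62128009e-03  1.58757768e+02]
```

```bash
cat >> h.py <<'E'
def d(q,yaw=0):
    """tip target feeder mm, paddle yaw rel. feeder x -> shift in tool axes, turn"""
    P=np.load('P.npy');o=env.get_obs();M=R.from_euler('xyz',o['tool_rot'],degrees=True).as_matrix()
    w=fw(P,q)+[0,0,env.tip_reach];v=M.T@(w-o['tool_pos'])
    y=np.degrees(np.arctan2(M[1,0],M[0,0]));t=(y-np.degrees(P[2])-yaw+180)%360-180
    print('shift',np.round(v,4),'turn',np.round(t,1))
def where():
    P=np.load('P.npy');o=env.get_obs();w=np.array(o['tool_pos'])-[P[0],P[1],env.tip_reach];c,s=np.cos(P[2]),np.sin(P[2])
    print('t',round(o['time_s'],2),'tip feeder',np.round(1000*np.array([c*w[0]+s*w[1],-s*w[0]+c*w[1],w[2]]),1),'rot',np.round(o['tool_rot'],1),'F',np.round(o['force'],1))
E
python3 - <<'E'
from h import *
where()
for g in [1.59,.7,0]:
    k=tf((140+36*np.sin(g-.7),36+36*np.cos(g-.7),37));print(g,np.round(k,1))
d((198,65,230)); d((198,65,136))
E
```

```text
t 0.2 tip feeder [736.4 441.7 221.8] rot [-179.9    0.   158.8] F [-0.9 -0.3  0.6]
1.59 [167.2  58.7 149.6]
0.7 [142.1  72.  161.9]
0 [121.2  63.5 172.1]
shift [-0.467  -0.4623 -0.0075] turn 79.7
shift [-0.467  -0.4622  0.0865] turn 79.7
```

Request:
steer_hand(deltas={"tx": [0,0,0,0,0],"ty": [0,0,0,0,0],"tz": [-0.04,-0.08,-0.12,-0.16,-0.16],"yaw": [0,0,0,0,0],"aperture": [0,0,0,0,0]})

```text
time_s: 0.62
tool_pos: [0.2361, 0.6077, 0.4094]
tool_rot: [179.2, -0.0, 158.8]
force: [-0.4, -0.2, 0.2]
grip_width: 0.062
grasp_force: 0.0
```

The rows are not in the units I measure in: turns go in shares of 60 degrees. I convert before sending: 40 degrees / 60 = 0.6667.

Request:
steer_hand(deltas={"tx": [-0.028,-0.056,-0.084,-0.112,-0.14,-0.168,-0.196,-0.224],"ty": [-0.028,-0.056,-0.084,-0.112,-0.14,-0.168,-0.196,-0.224],"tz": [0,0,0,0,0,0,0,0],"yaw": [0.0833,0.1667,0.25,0.3333,0.4167,0.5,0.5833,0.6667],"aperture": [0,0,0,0,0,0,0,0]})

```text
time_s: 1.28
tool_pos: [0.3635, 0.3138, 0.3995]
tool_rot: [180.0, -0.0, 118.5]
force: [1.3, 0.1, 0.7]
grip_width: 0.0083
grasp_force: 0.0
```

```bash
python3 -c "
from h import *
where();d((198,65,230))"
```

```text
t 1.28 tip feeder [474.4 260.7 382.5] rot [180.   -0.  118.5] F [1.3 0.1 0.7]
shift [-0.3378 -0.0245  0.1524] turn 39.4
```

Scaled: 39.4 degrees / 60 = 0.6567.

Request:
steer_hand(deltas={"tx": [-0.04,-0.08,-0.12,-0.16,-0.2,-0.24,-0.28,-0.32],"ty": [-0.003,-0.006,-0.009,-0.012,-0.015,-0.018,-0.021,-0.024],"tz": [0,0,0,0,0,0,0,0.01],"yaw": [0.0833,0.1667,0.25,0.3333,0.4167,0.5,0.5833,0.6567],"aperture": [0,0,0,0,0,0,0,0]})

```text
time_s: 1.95
tool_pos: [0.4971, 0.0219, 0.3912]
tool_rot: [179.8, -0.1, 79.1]
force: [1.2, 0.6, 0.7]
grip_width: 0.0003
grasp_force: 0.0
```

```bash
python3 -c "
from h import *
where();d((198,65,230))"
```

```text
t 1.95 tip feeder [213.   74.1 374.2] rot [ 1.798e+02 -1.000e-01  7.910e+01] F [1.2 0.6 0.7]
shift [-0.0153  0.0086  0.1442] turn 0.1
```

Request:
steer_hand(deltas={"tx": [-0.02,-0.023,-0.023,-0.023,-0.023,-0.023],"ty": [0.009,0.009,0.009,0.009,0.009,0.009],"tz": [0.035,0.07,0.105,0.14,0.17,0.17],"yaw": [0,0,0,0,0,0],"aperture": [0,0,0,0,0,0]})

```text
time_s: 2.45
tool_pos: [0.4964, -0.0008, 0.2135]
tool_rot: [-179.4, 0.2, 79.3]
force: [-1.3, 0.5, -0.6]
grip_width: 0.0006
grasp_force: 0.0
```

```bash
python3 - <<'E'
from h import *
where();d((189,65,138))
c=env.read_camera('scene')['color'];t=env.read_camera('top')['color']
f=lambda a:cv2.resize(cv2.convertScaleAbs(a,alpha=1.4),(390,390),interpolation=cv2.INTER_CUBIC)
cv2.imwrite('pics/g1.png',np.hstack([f(c[220:350,250:380]),f(t[180:310,110:240])]))
E
```

```text
t 2.45 tip feeder [190.6  70.5 196.5] rot [-179.4    0.2   79.3] F [-1.3  0.5 -0.6]
shift [-0.0014  0.0061  0.0584] turn 0.3
```

View pics/g1.png

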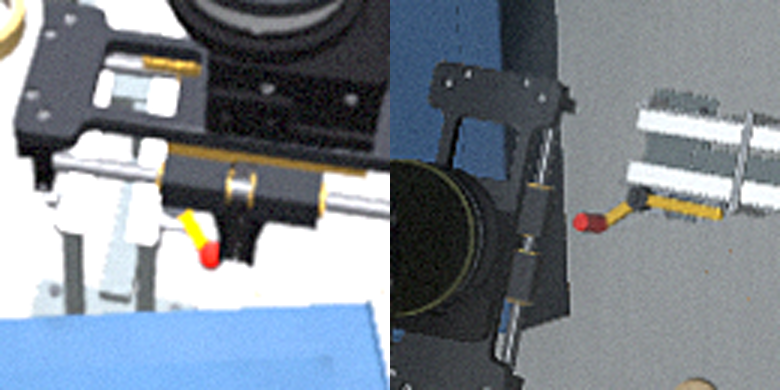

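The left pane shows the fingertip at (235,260) just down-slope and to the right of the knob at (210,255). The right pane shows the gripper clear of the blue box top. Next I lower beside the knob and push.

Request:
steer_hand(deltas={"tx": [0,0,0,0],"ty": [0.007,0.007,0.007,0.007],"tz": [0.02,0.04,0.058,0.058],"yaw": [0,0,0,0],"aperture": [0,0,0,0]})

```text
time_s: 2.88
tool_pos: [0.5072, -0.0016, 0.1611]
tool_rot: [-179.9, 0.0, 79.4]
force: [-0.6, -0.1, -0.4]
grip_width: 0.0005
grasp_force: 0.0
```

```bash
python3 -c "
from h import *
where();d((145,65,160))"
```

```text
t 2.88 tip feeder [191.9  59.7 144.1] rot [-179.9    0.    79.4] F [-0.6 -0.1 -0.4]
shift [-0.0469 -0.0056 -0.0158] turn 0.3
```

Request:
steer_hand(deltas={"tx": [0,-0.01,-0.02,-0.03,-0.04,-0.05,-0.055,-0.055],"ty": [-0.005,-0.006,-0.006,-0.006,-0.006,-0.006,-0.006,-0.006],"tz": [0.005,0.004,0,-0.005,-0.01,-0.015,-0.017,-0.017],"yaw": [0,0,0,0,0,0,0,0],"aperture": [0,0,0,0,0,0,0,0]})

```text
time_s: 3.55
tool_pos: [0.4929, -0.0563, 0.1809]
tool_rot: [179.7, -0.1, 79.2]
force: [0.7, -0.1, 1.2]
grip_width: 0.0004
grasp_force: 0.4
```

```bash
python3 - <<'E'
from h import *
where()
t=env.read_camera('top');s=env.read_camera('scene')
f=lambda a:cv2.resize(cv2.convertScaleAbs(a,alpha=1.4),(390,390),interpolation=cv2.INTER_CUBIC)
cv2.imwrite('pics/g2.png',np.hstack([f(s['color'][220:350,250:380]),f(t['color'][180:310,150:280])]))
E
```

```text
t 3.55 tip feeder [135.5  63.4 163.9] rot [ 1.797e+02 -1.000e-01  7.920e+01] F [ 0.7 -0.1  1.2]
```

View pics/g2.png

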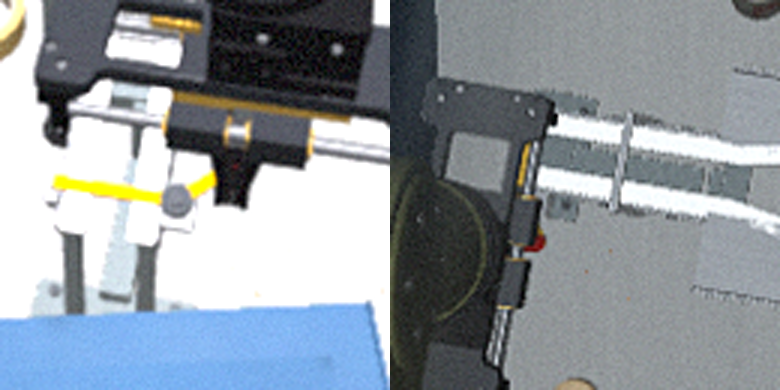

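The yellow arm now lies across the rails in the scene pane (60-165, 180-195), so the gate is nearly shut. I push a few mm more, then measure.

Request:
steer_hand(deltas={"tx": [-0.004,-0.007,-0.007],"ty": [0,0,0],"tz": [-0.001,-0.002,-0.002],"yaw": [0,0,0],"aperture": [0,0,0]})

```text
time_s: 3.9
tool_pos: [0.4916, -0.0572, 0.1802]
tool_rot: [179.9, -0.4, 79.5]
force: [4.7, 9.2, -5.5]
grip_width: 0.0005
grasp_force: 5.3
```

```bash
python3 -c "
from h import *
where()"
```

```text
t 3.9 tip feeder [134.3  64.6 163.2] rot [179.9  -0.4  79.5] F [ 4.7  9.2 -5.5]
```

Request:
steer_hand(deltas={"tx": [0.01,0.01,0.01,-0.03,-0.07,-0.11,-0.15,-0.19],"ty": [0,0,0,0.02,0.04,0.06,0.06,0.06],"tz": [0,-0.035,-0.07,-0.1,-0.1,-0.1,-0.1,-0.1],"yaw": [0,0,0,0,0,0,0,0],"aperture": [0,0,0,0,0,0,0,0]})

```text
time_s: 4.57
tool_pos: [0.5165, -0.2493, 0.2807]
tool_rot: [180.0, 0.1, 79.5]
force: [1.7, -0.4, -1.1]
grip_width: 0.0006
grasp_force: 0.0
```

```bash
python3 - <<'E'
from h import *
where()
t=env.read_camera('top');s=env.read_camera('scene')
P=np.load('P.npy')
pts={}
for n,c in (('t',t),('s',s)):
    h=cv2.cvtColor(c['color'],cv2.COLOR_BGR2HSV)
    m=cv2.inRange(h,(22,150,90),(35,255,255));m[:200]=0;m[:, :170]=0;m[:,350:]=0;m[310:]=0
    y,x=np.nonzero(m);print(n,len(x),x.min(),x.max(),y.min(),y.max())
    m=m[:, :];v,u=y,x
    w=np.array([onz(c,(a,b),.14) for a,b in zip(u,v)]);
    q=w[:,:2]-P[:2];cc,ss=np.cos(P[2]),np.sin(P[2]);f=np.c_[cc*q[:,0]+ss*q[:,1],-ss*q[:,0]+cc*q[:,1]]*1000
    k=(f[:,1]<25)&(f[:,1]>-40)&(f[:,0]>60);f=f[k];print(len(f),f.min(0),f.max(0),np.polyfit(f[:,1],f[:,0],1) if len(f)>9 else '')
E
```

```text
t 4.57 tip feeder [-49.6   3.6 263.7] rot [1.80e+02 1.00e-01 7.95e+01] F [ 1.7 -0.4 -1.1]
t 107 193 200 214 256
80 [124.78123574 -32.25523514] [132.5459844   24.85506736] [-4.46946466e-04  1.28947825e+02]
s 194 268 325 274 287
131 [127.18963844 -31.46659983] [135.47862174  24.84325273] [-2.43654953e-03  1.31467626e+02]
```

Both views give the arm slope as about 0 and the push met about 10 N at the stop, so the gate is shut. Next is stopper_a.

Scaled: 6 degrees / 60 = 0.1.

```bash
python3 -c "
from h import *
d((-127,12,198),-6)"
```

```text
shift [-0.0684 -0.005   0.0664] turn 5.5
```

Request:
steer_hand(deltas={"tx": [-0.03,-0.06,-0.077,-0.077,-0.077],"ty": [-0.004,-0.008,-0.008,-0.008,-0.008],"tz": [0,0,0,0.02,0.02],"yaw": [0.1,0.1,0.1,0.1,0.1],"aperture": [0,0,0,0,0]})

```text
time_s: 5.08
tool_pos: [0.4915, -0.3226, 0.2578]
tool_rot: [-179.7, 0.0, 73.2]
force: [-0.1, 1.6, -0.4]
grip_width: 0.0002
grasp_force: 0.0
```

```bash
python3 -c "
from h import *
where();d((-127,12,198),-6)"
```

```text
t 5.08 tip feeder [-126.3   14.3  240.8] rot [-179.7    0.    73.2] F [-0.1  1.6 -0.4]
shift [-0.0005  0.0026  0.0428] turn 0.1
```

Request:
steer_hand(deltas={"tx": [0,0,0,0],"ty": [0.002,0.002,0.002,0.002],"tz": [0.02,0.04,0.042,0.042],"yaw": [0,0,0,0],"aperture": [0,0,0,0]})

```text
time_s: 5.42
tool_pos: [0.4954, -0.321, 0.2177]
tool_rot: [-179.8, -0.0, 73.4]
force: [1.0, -0.1, 0.1]
grip_width: 0.0003
grasp_force: 0.0
```

```bash
python3 - <<'E'
from h import *
where()
s=env.read_camera('scene');t=env.read_camera('top')
f=lambda a:cv2.resize(cv2.convertScaleAbs(a,alpha=1.4),(390,390),interpolation=cv2.INTER_CUBIC)
cv2.imwrite('pics/a1.png',np.hstack([f(s['color'][110:240,250:380]),f(t['color'][185:315,250:380])]))
E
```

```text
t 5.42 tip feeder [-123.9   10.7  200.7] rot [-179.8   -0.    73.4] F [ 1.  -0.1  0.1]
```

View pics/a1.png

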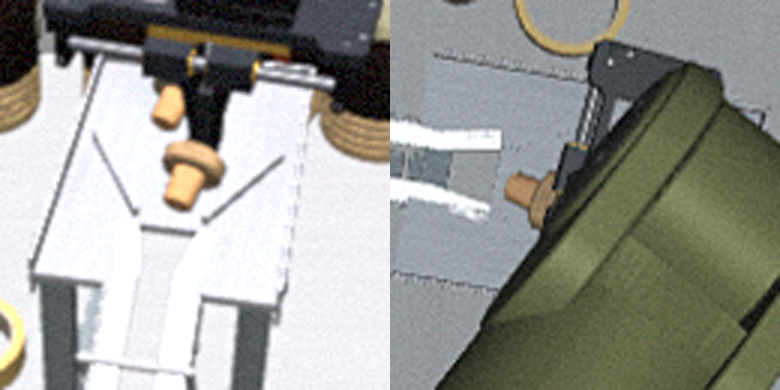

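The fingers stand right behind the pale head (head at (193,160) in the left pane) and clear of stopper_b's shank at (170,105). I push in steps.

Request:
steer_hand(deltas={"tx": [0,0.006,0.012,0.018,0.024,0.03,0.036,0.042],"ty": [0,0.001,0.001,0.001,0.001,0.001,0.001,0.001],"tz": [0.003,0.003,0.003,0.003,0.003,0.003,0.003,0.003],"yaw": [0,0,0,0,0,0,0,0],"aperture": [0,0,0,0,0,0,0,0]})

```text
time_s: 6.18
tool_pos: [0.509, -0.2817, 0.2156]
tool_rot: [180.0, -0.0, 73.4]
force: [0.6, -0.1, 0.1]
grip_width: 0.0007
grasp_force: 0.2
```

```bash
python3 - <<'E'
from h import *
where()
s=env.read_camera('scene')
f=lambda a:cv2.resize(cv2.convertScaleAbs(a,alpha=1.3),(520,520),interpolation=cv2.INTER_CUBIC)
cv2.imwrite('pics/a2.png',f(s['color'][110:240,250:380]))
E
```

```text
t 6.18 tip feeder [-82.8   4.9 198.6] rot [180.   -0.   73.4] F [ 0.6 -0.1  0.1]
```

View pics/a2.png

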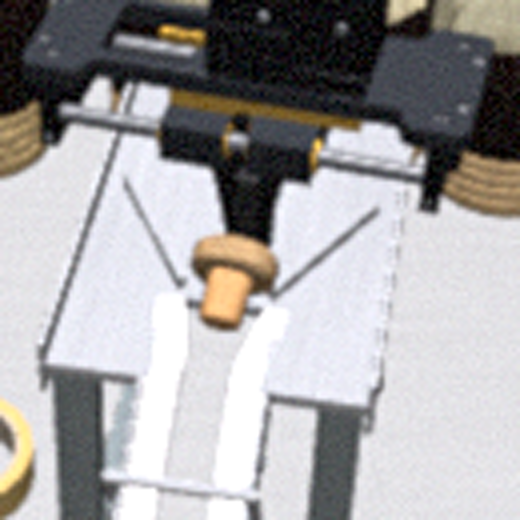

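The shank tip at (222,315) is centred over the slot mouth, with the head at (235,265) square against the fingers. I continue over the bend.

Scaled: -6 degrees / 60 = -0.1.

Request:
steer_hand(deltas={"tx": [0.008,0.016,0.024,0.032,0.04,0.048,0.056,0.064],"ty": [0,0,0,0,0,-0.001,-0.002,-0.003],"tz": [0.001,0.002,0.002,0.002,0.002,0.002,0.002,0.002],"yaw": [0,-0.0167,-0.0333,-0.05,-0.0667,-0.0833,-0.1,-0.1],"aperture": [0,0,0,0,0,0,0,0]})

```text
time_s: 6.9
tool_pos: [0.5243, -0.2194, 0.2136]
tool_rot: [180.0, -0.0, 79.4]
force: [-0.4, 0.4, 0.4]
grip_width: 0.0007
grasp_force: 0.0
```

```bash
python3 - <<'E'
from h import *
where()
s=env.read_camera('scene')
f=lambda a:cv2.resize(cv2.convertScaleAbs(a,alpha=1.3),(520,520),interpolation=cv2.INTER_CUBIC)
cv2.imwrite('pics/a3.png',f(s['color'][160:290,240:370]))
E
```

```text
t 6.9 tip feeder [-18.7   1.7 196.6] rot [180.   -0.   79.4] F [-0.4  0.4  0.4]
```

View pics/a3.png

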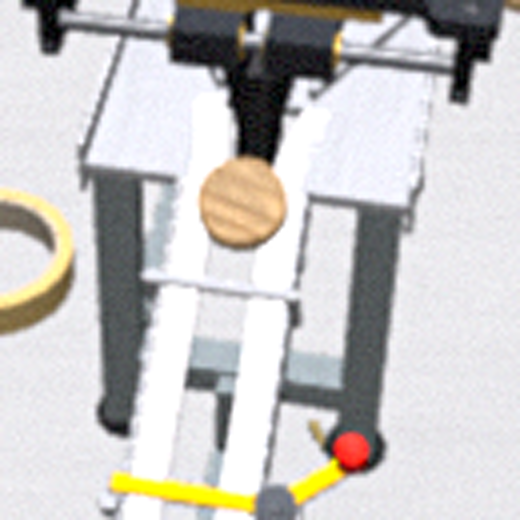

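Stopper_a hangs head-up at the bend at (243,200), and the gate is closed across the track at (115-275, 480-500). I nudge further, lift, go back behind stopper_b and measure both by mask.

Request:
steer_hand(deltas={"tx": [0.006,0.012,0.018,0.018,0.018,-0.02,-0.06,-0.06],"ty": [0.001,0.001,0.001,0.001,0.001,0.001,0.001,0.001],"tz": [0,0,0,-0.035,-0.07,-0.08,-0.08,-0.08],"yaw": [0,0,0,0,0,0,0,0],"aperture": [0,0,0,0,0,0,0,0]})

```text
time_s: 7.62
tool_pos: [0.5106, -0.2886, 0.2954]
tool_rot: [179.9, 0.4, 78.7]
force: [-1.7, -0.7, 0.4]
grip_width: 0.0008
grasp_force: 0.0
```

```bash
python3 - <<'E'
from h import *
where()
s=env.read_camera('scene');P=np.load('P.npy')
h=cv2.cvtColor(s['color'],cv2.COLOR_BGR2HSV)
m=cv2.inRange(h,(5,70,90),(20,220,255))
m[:100]=0;m[330:]=0;m[:,:262]=0;m[:,350:]=0
n,l,st,ce=cv2.connectedComponentsWithStats(m)
for i in range(1,n):
    if st[i,4]>25: 
        o,dd=ray(s,ce[i]);
        # intersect plane of track z=13mm
        nrm=np.r_[(fw(P,tf((0,0,1000)))-fw(P,tf((0,0,0))))];p0=fw(P,tf((0,0,13)))
        w=o+dd*(nrm@(p0-o))/(nrm@dd);q=w[:2]-P[:2];c,s_=np.cos(P[2]),np.sin(P[2])
        X=np.array([c*q[0]+s_*q[1],-s_*q[0]+c*q[1],w[2]-.19])*1000
        print(st[i],ce[i],'track x',X[0]*np.cos(A)-X[2]*np.sin(A),X[1])
E
```

```text
t 7.62 tip feeder [-89.3   2.  278.4] rot [179.9   0.4  78.7] F [-1.7 -0.7  0.4]
[301 138  13  14 118] [306.92372881 144.43220339] track x -113.53941607587508 -6.5405873002287525
[279 257  23  25 425] [290.03294118 269.16470588] track x 117.05021477226623 1.6719500157601173
```

Scaled: 14 degrees / 60 = 0.2333.

```bash
python3 -c "
from h import *
d((-200,-4.5,197),-14)"
```

```text
shift [-0.1143  0.0066  0.0808] turn 13.8
```

Request:
steer_hand(deltas={"tx": [-0.036,-0.072,-0.11,-0.11,-0.11,-0.11],"ty": [0.002,0.004,0.006,0.006,0.006,0.006],"tz": [0,0,0,0.03,0.03,0.03],"yaw": [0.0667,0.1333,0.2,0.2333,0.2333,0.2333],"aperture": [0,0,0,0,0,0]})

```text
time_s: 8.17
tool_pos: [0.4995, -0.387, 0.2618]
tool_rot: [-179.8, -0.1, 65.4]
force: [-0.5, 0.7, 0.2]
grip_width: 0.0005
grasp_force: 0.0
```

```bash
python3 -c "
from h import *
where();d((-200,-4.5,197),-14)"
```

```text
t 8.17 tip feeder [-187.9   -5.8  244.8] rot [-1.798e+02 -1.000e-01  6.540e+01] F [-0.5  0.7  0.2]
shift [-0.0121  0.0018  0.0478] turn 0.3
```

Request:
steer_hand(deltas={"tx": [-0.012,-0.012],"ty": [0.002,0.002],"tz": [0,0],"yaw": [0,0],"aperture": [0,0]})

```text
time_s: 8.33
tool_pos: [0.4967, -0.4014, 0.2649]
tool_rot: [179.9, 0.1, 65.4]
force: [-0.7, -0.6, 0.2]
grip_width: 0.0002
grasp_force: 0.0
```

```bash
python3 -c "
from h import *
where();d((-200,-4.5,197),-14)"
```

```text
t 8.33 tip feeder [-202.6   -5.7  247.9] rot [1.799e+02 1.000e-01 6.540e+01] F [-0.7 -0.6  0.2]
shift [ 0.0023 -0.0019  0.0508] turn 0.4
```

Request:
steer_hand(deltas={"tx": [0.001,0.001,0.001,0.001],"ty": [0,0,0,0],"tz": [0.02,0.04,0.05,0.05],"yaw": [0,0,0,0],"aperture": [0,0,0,0]})

```text
time_s: 8.67
tool_pos: [0.4966, -0.3981, 0.212]
tool_rot: [-179.8, -0.1, 65.4]
force: [0.5, 0.8, -1.5]
grip_width: 0.0005
grasp_force: 0.0
```

```bash
python3 -c "
from h import *
where()"
```

```text
t 8.67 tip feeder [-199.4   -5.   195. ] rot [-1.798e+02 -1.000e-01  6.540e+01] F [ 0.5  0.8 -1.5]
```

Scaled: -10 degrees / 60 = -0.1667.

Request:
steer_hand(deltas={"tx": [0.006,0.012,0.018,0.024,0.03,0.036,0.042,0.048],"ty": [-0.001,-0.002,-0.004,-0.006,-0.008,-0.01,-0.012,-0.014],"tz": [-0.002,-0.002,-0.002,-0.002,-0.002,-0.002,-0.002,-0.002],"yaw": [0,0,-0.0167,-0.0333,-0.0667,-0.1,-0.1333,-0.1667],"aperture": [0,0,0,0,0,0,0,0]})

```text
time_s: 9.33
tool_pos: [0.5043, -0.3492, 0.2156]
tool_rot: [180.0, -0.0, 75.6]
force: [-0.9, 0.5, -0.2]
grip_width: 0.0005
grasp_force: 0.1
```

```bash
python3 - <<'E'
from h import *
where()
s=env.read_camera('scene')
f=lambda a:cv2.resize(cv2.convertScaleAbs(a,alpha=1.3),(520,520),interpolation=cv2.INTER_CUBIC)
cv2.imwrite('pics/b1.png',f(s['color'][110:240,250:380]))
h=cv2.cvtColor(s['color'],cv2.COLOR_BGR2HSV)
m=cv2.inRange(h,(5,70,90),(20,220,255))
m[:100]=0;m[240:]=0;m[:,:262]=0;m[:,350:]=0
y,x=np.nonzero(m);print(x.min(),x.max(),y.min(),y.max());P=np.load('P.npy')
def inv(w):
    q=w[:2]-P[:2];c,s_=np.cos(P[2]),np.sin(P[2]);return np.round(1000*np.array([c*q[0]+s_*q[1],-s_*q[0]+c*q[1]]),1)
for r in range(y.min(),y.max()+1,3):
    xx=x[y==r];print(r,xx.min(),xx.max(),inv(onz(s,(xx.mean(),r),.202)))
E
```

```text
t 9.33 tip feeder [-150.    -3.3  198.6] rot [180.   -0.   75.6] F [-0.9  0.5 -0.2]
262 346 100 166
100 294 302 [-327.   -60.1]Traceback (most recent call last):
  File "<stdin>", line 13, in <module>
    return umr_minimum(a, axis, None, out, keepdims, initial, where)
ValueError: zero-size array to reduction operation minimum which has no identity
```

```bash
cat >> h.py <<'E'
def shank():
    s=env.read_camera('scene');P=np.load('P.npy');h=cv2.cvtColor(s['color'],cv2.COLOR_BGR2HSV)
    m=cv2.inRange(h,(5,70,90),(20,220,255));m[:128]=0;m[245:]=0;m[:,:285]=0;m[:,335:]=0
    n,l,st,ce=cv2.connectedComponentsWithStats(m);i=1+np.argmax(st[1:,4]);print(st[i],ce[i])
    y,x=np.nonzero(l==i);q=[]
    for r in np.unique(y):
        xx=x[y==r];w=onz(s,(xx.mean(),r),.203);e=w[:2]-P[:2];c,k=np.cos(P[2]),np.sin(P[2])
        q.append((len(xx),1000*(c*e[0]+k*e[1]),1000*(-k*e[0]+c*e[1])))
    print(np.round(q[1::3],1).tolist());q=np.array(q);print('heading',np.degrees(np.polyfit(q[2:-3,1],q[2:-3,2],1)[0]))
E
python3 -c "
from h import *
shank();where()"
```

```text
[299 153  13  14 129] [305.1627907  159.21705426]
[[8.0, -130.8, -13.1], [11.0, -121.6, -10.7], [11.0, -112.1, -11.1], [10.0, -102.5, -12.4], [3.0, -94.5, -6.3]]
heading 0.030512942677883285
t 9.43 tip feeder [-149.    -3.6  198.5] rot [ 1.80e+02 -1.00e-01  7.56e+01] F [-0.3 -0.4  0.3]
```

Scaled: -13.5 degrees / 60 = -0.225.

Request:
steer_hand(deltas={"tx": [-0.006,-0.009,-0.009,-0.009,-0.009],"ty": [0,0.005,0.01,0.011,0.011],"tz": [0,0,0.002,0.002,0.002],"yaw": [0,-0.1,-0.2167,-0.225,-0.225],"aperture": [0,0,0,0,0]})

```text
time_s: 9.85
tool_pos: [0.5122, -0.3623, 0.2133]
tool_rot: [-180.0, 0.0, 88.6]
force: [-0.6, -1.0, 0.3]
grip_width: 0.0007
grasp_force: 0.0
```

```bash
python3 -c "
from h import *
shank();where()"
```

```text
[299 153  13  14 128] [305.1875   159.265625]
[[8.0, -130.8, -13.1], [11.0, -121.6, -10.7], [11.0, -112.1, -11.1], [10.0, -102.5, -12.4], [3.0, -94.5, -6.3]]
heading 0.030512942677883285
t 9.9 tip feeder [-161.2  -13.4  196.4] rot [-180.     0.    88.6] F [0.9 0.2 0.3]
```

Stopper_b stayed put. I push along the +9.5° heading.

Request:
steer_hand(deltas={"tx": [0.006,0.012,0.017,0.022,0.027,0.032,0.036],"ty": [0,0,0,0,0,0,0],"tz": [-0.001,-0.001,-0.001,-0.001,-0.001,-0.001,-0.001],"yaw": [0,0,0,0,0,0,0],"aperture": [0,0,0,0,0,0,0]})

```text
time_s: 10.48
tool_pos: [0.5134, -0.3246, 0.2146]
tool_rot: [180.0, -0.0, 88.9]
force: [-0.2, -0.8, -0.3]
grip_width: 0.0005
grasp_force: 0.0
```

```bash
python3 -c "
from h import *
shank();where()"
```

```text
[305 161  12  14 135] [310.66666667 167.94074074]
[[8.0, -108.0, 0.2], [12.0, -99.0, 1.5], [11.0, -90.4, 3.8], [10.0, -81.5, 4.2], [10.0, -72.9, 5.5]]
heading 7.769591318508376
t 10.53 tip feeder [-123.2   -7.7  197.5] rot [ 1.80e+02 -1.00e-01  8.89e+01] F [0.1 0.2 0.1]
```

Scaled: 12 degrees / 60 = 0.2.

Request:
steer_hand(deltas={"tx": [0.006,0.012,0.018,0.023,0.028,0.033,0.036],"ty": [0,0,0.001,0.001,0.001,0.002,0.002],"tz": [0,0,0,0,0,0,0],"yaw": [0.025,0.05,0.0833,0.1167,0.15,0.1833,0.2],"aperture": [0,0,0,0,0,0,0]})

```text
time_s: 11.12
tool_pos: [0.5162, -0.289, 0.2146]
tool_rot: [180.0, -0.0, 76.8]
force: [-0.0, 0.6, 0.3]
grip_width: 0.0004
grasp_force: 0.2
```

```bash
python3 - <<'E'
from h import *
shank();where()
s=env.read_camera('scene')
f=lambda a:cv2.resize(cv2.convertScaleAbs(a,alpha=1.3),(520,520),interpolation=cv2.INTER_CUBIC)
cv2.imwrite('pics/b2.png',f(s['color'][110:240,250:380]))
E
```

```text
[300 175  14  15 148] [306.27702703 181.72297297]
[[10.0, -65.9, -0.8], [11.0, -57.7, 1.4], [11.0, -49.1, 0.9], [10.0, -40.8, 1.3], [9.0, -33.0, 3.3]]
heading -0.1774933615031781
t 11.17 tip feeder [-88.1  -3.6 197.5] rot [180.   -0.   76.8] F [ 0.6  0.8 -0.1]
```

Stopper_b is centred at the mouth (y about 1 mm, heading about 0). I push on over the bend.

The rows are not in the units I measure in: turns go in shares of 60 degrees. I convert before sending: -2 degrees / 60 = -0.0333.

Request:
steer_hand(deltas={"tx": [0.008,0.016,0.024,0.032,0.04,0.048,0.056,0.064],"ty": [0,0,-0.001,-0.001,-0.002,-0.003,-0.004,-0.004],"tz": [0.001,0.001,0.001,0.001,0.001,0.001,0.001,0.001],"yaw": [0,-0.0167,-0.0333,-0.0333,-0.0333,-0.0333,-0.0333,-0.0333],"aperture": [0,0,0,0,0,0,0,0]})

```text
time_s: 11.88
tool_pos: [0.5266, -0.2254, 0.2136]
tool_rot: [180.0, -0.0, 78.9]
force: [0.7, -0.8, -0.5]
grip_width: 0.0002
grasp_force: 0.0
```

Request:
steer_hand(deltas={"tx": [0.007,0.014,0.021,0.021,0.021,-0.02,-0.06,-0.06],"ty": [0,0,0,0,0,0,0,0],"tz": [0,0,0,-0.04,-0.08,-0.09,-0.09,-0.09],"yaw": [0,0,0,0,0,0,0,0],"aperture": [0,0,0,0,0,0,0,0]})

```text
time_s: 12.55
tool_pos: [0.5114, -0.2946, 0.3055]
tool_rot: [179.9, 0.4, 78.2]
force: [-1.8, -1.4, -0.3]
grip_width: 0.0001
grasp_force: 0.0
```

```bash
python3 - <<'E'
from h import *
where()
s=env.read_camera('scene')
f=lambda a:cv2.resize(cv2.convertScaleAbs(a,alpha=1.3),(520,680)[::1],interpolation=cv2.INTER_CUBIC)
cv2.imwrite('pics/b3.png',cv2.resize(cv2.convertScaleAbs(s['color'][160:310,240:370],alpha=1.3),(520,600),interpolation=cv2.INTER_CUBIC))
E
```

```text
t 12.55 tip feeder [-9.500e+01  1.000e-01  2.885e+02] rot [179.9   0.4  78.2] F [-1.8 -1.4 -0.3]
```

View pics/b3.png

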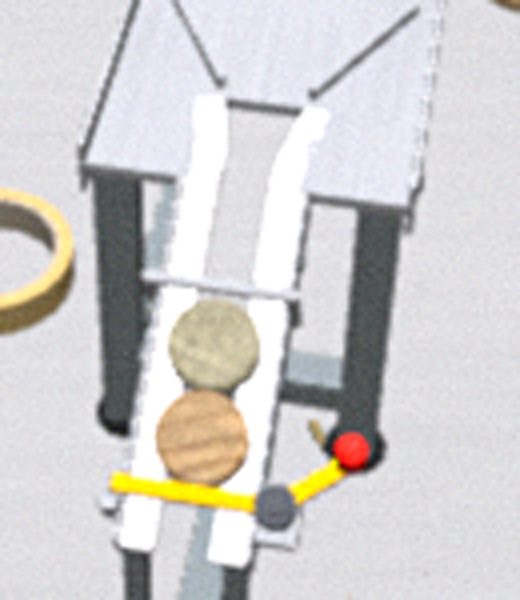

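Both heads queue behind the shut gate, pale at (202,435) and grey at (213,343). I let it settle, check that nothing is moving, and hand in.

Request:
steer_hand(deltas={"tx": [0,0,0,0,0,0,0,0],"ty": [0,0,0,0,0,0,0,0],"tz": [0,0,0,0,0,0,0,0],"yaw": [0,0,0,0,0,0,0,0],"aperture": [0,0,0,0,0,0,0,0]}, quiet=true)

```text
ok
```

```bash
python3 - <<'E'
from h import *
a=env.read_camera('scene')['color'];[env.read_camera('scene') for _ in range(4)];b=env.read_camera('scene')['color']
print(cv2.absdiff(a,b)[220:290,265:320].max())
o=cv2.imread('pics/b3.png');n=cv2.resize(cv2.convertScaleAbs(b[160:310,240:370],alpha=1.3),(520,600),interpolation=cv2.INTER_CUBIC)
D=cv2.absdiff(o,n)[280:520,100:300].max(2);print((D>50).sum())
print(env.sign_off())
E
```

```text
20
0
the job is handed in; nothing more can be done
None
```

The gate is shut and both stoppers hang at rest in the track behind it. The glue bottle and tape roll were never touched, and I handed the job in at about 14 s; the sign-off gave no pass or fail verdict.

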